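# Switch on behind a push-latch lid

### The arm

A 6-joint arm with a two-finger parallel gripper is mounted at the origin on a cart in front of the work surface, level with it; the furniture and walls round the work are solid. World frame = base frame: x ahead of the robot, y to its left, z up, the work surface at z = 0. Lengths are in m, angles in rad, forces in N, time in s.
With the tool pointing down it reaches from about 0.35 to 0.775 m from the base axis. Payload 5.5 kg.
Tool frame: the origin (TCP) lies at the very end of the fingers, on their centre line; the grasp point (between the pads) lies 19 mm behind it (env.grip_point_offset is the distance from the TCP to the grasp point, in m); z points along the fingers, y is the line along which they close (so a half turn about z gives the same grasp; the last joint's range is limited). The gripper opens to 85 mm and grips with 20 to 120 N. Pads are 22 mm wide; open, the fingers measure 114 mm over their backs; the gripper's body (76 mm by 85 mm) begins 54 mm behind the grasp point. The pads swing forward as they close: fully open they stand 13 mm farther back than shut.
Start: joints at [-0.14, 0.313, 0.046, 1.304, 0, 1.431], TCP at [0.575, -0, 0.231] pointing down, gripper open.
Joint ranges: [-2.76, 2.76], [-0.86, 1.69], [-1.03, 1.26], [-2.2, 2.34], [-1.47, 1.5], [-3.14, 3.14]. Speed limits (rad/s): [2.57, 2.57, 3.14, 3.14, 3.14, 3.14].

### API

Orientations are given as a unit quaternion [w, x, y, z].
In Python, from workcell import sensors, imaging, workorder, env gives the robot as it stands.
- The arm moves only by the shell command python3 -m handwheel 'ROWS' [FORCE]. ROWS is JSON, a list of rows, each a list of 5 numbers: the shift along the tool's x, y, z in mm, then the turn about the tool's z in rad, then the opening, from 0 (shut) to 1 (fully open). A call has 1 to 8 rows; each row is the pose to reach, as a shift and turn from the pose commanded when the call began, along the tool's axes at that moment; what a row does not reach only later rows make up. A row lasts 1/10 s, in which the tool goes at most 50 mm and 8.59 degrees, less where a joint would pass 70% of its speed; a pose out of reach is approached as far as the arm can. A call with a gripper value outside its range is refused whole. The fingers move at their own pace and stop on an object; FORCE is the grip in N (left out, the last holds). Time passes only in rows, so rows that repeat a pose let the fingers close. It gives the time, the measured TCP pose, the force, the opening and the grip force at its end, in the units of the state.
- sensors.get_state(): the state, without advancing time (a new reading comes with each control period).
- imaging.read_camera(name): name is "scene" or "side" or "wrist"; returns a dict with "color" (480x640x3 uint8, blue, green, red), "z_map" (480x640 float32, m along the optical axis (not along the pixel's ray), 0 where there is no reading), "fx", "fy", "cx", "cy" (pixels), "k1" (the pictures are not rectified: a ray, as slopes to the right and down, at radius r is drawn at 1 + k1 r^2 times it, then the intrinsics apply), "xyz" and "rotation" of the camera in the world. Camera axes: x right, y down, z forward; pixel columns grow to the right and rows downward; lengths in m; the calibration is good to about 2 mm. A picture is of the moment at which its call begins.
- workorder.hand_in(): hands the job in; it is judged then, once.
The state is a dict: "clock": time; "joint_pos": joint angles; "qvel": joint speeds; "tau": joint torques, N m; "tcp_pos": TCP position; "orientation": TCP orientation; "wrist_force": force on the tool from outside, world axes, zero at the start; "ft_torque": the same for the moment, N m; "finger_gap": finger opening in m; "grip_force": force on a finger pad.
Only numpy, scipy, OpenCV 4.12 (cv2) and the standard library are available. Lean on these libraries where they do the work, as an engineer would, in place of code of your own. Each camera call takes 0.05 s, during which the arm holds its last target. There are 200 camera calls.

### The job

Switch the display lights on at the box with the teal lid: press the lid's front down and let go so that it pops open, push the green-dotted end of the white rocker switch inside all the way down, then push the lid shut and press it until it latches again. Use only the fingertips or the outside of the fingers, without grasping or lifting anything; leave the mustard-lidded box shut and the goods on the table where they lie.

Things in the scene. Friction and masses are not known exactly. Their poses are not given: they have to be found in the camera images.
- teal_box: teal-lidded switch box, fixed: grey case 126 mm deep (x) by 110 mm wide (y), deck 40 mm high, lid top 69 mm high when shut. Origin: centre of its underside; its x points from its front (facing the robot) to the hinge at the back, y left, z up. Both boxes are alike but for the lid colour and may stand in either place. Work on this one.
- teal_lid (a joint): Teal lid's hinge angle (rad): about 0 = shut and latched, -0.066 = pressed in to the stop, 1.85 = popped fully open, leaning 16 degrees back past upright. Push-push latch: pressed in to the stop and let go, the shut lid springs open within 1.5 s. To shut it, push its outer face from behind, over towards the robot and down (spring 0.06 to 0.15 N m), press it in to the stop and let go: it stays within 0.02 of 0.
- teal_press_mark (a point): white round mark, 22 mm across, on the teal lid's outer face, 86 mm from the hinge line; swings with the lid, its z is the lid's outward normal. Press here: 2 to 3 N moves it, the stop is 6 mm down (a push of 6 to 8 N is sure); pressed in less than 5 mm the latch does not change over
- teal_hinge (a point): middle of the teal lid's hinge line, which runs along the box's y, at box x = +49 mm, 67 mm above the table. The lid is a shallow cap 106 mm long from here, 100 mm wide; plate 4 mm thick, 19 mm skirts at front and sides, and inside a latch prong that reaches 26 mm below the plate's middle, 88 mm from the hinge
- teal_switch (a joint): angle (rad) of the white rocker under the teal lid: 0 = off (green-dotted front end raised), 0.30 = on (green end fully down, level). It pivots along the box's y at box x = -1 mm, 43 mm above the table; 50 mm long front to back, 36 mm wide; stays where it is left. 2 to 3 N on the green end moves it
- teal_green_end (a point): green dot on the front half of the rocker under the teal lid, on its surface, 13 mm (off) to 16 mm (on) in front of the pivot; about 15 mm above the deck when off and 11 mm when on. Only reachable with the lid open
- mustard_box: mustard-lidded switch box, fixed: grey case 126 mm deep (x) by 110 mm wide (y), deck 40 mm high, lid top 69 mm high when shut. Origin: centre of its underside; its x points from its front (facing the robot) to the hinge at the back, y left, z up. Both boxes are alike but for the lid colour and may stand in either place. Leave this one shut.
- mustard_lid (a joint): mustard lid's hinge angle (rad): about 0 = shut and latched, -0.066 = pressed in to the stop, 1.85 = popped fully open, leaning 16 degrees back past upright. Must stay shut.
- mustard_switch (a joint): angle of the rocker under the mustard lid, 0 = off; must stay off
- coasters_sun: tied stack of mustard-yellow crochet coasters, 132x135x37 mm, lies at the left; loose, to be left alone. Origin: centre of its underside
- coasters_plum: tied stack of purple crochet coasters, 115x115x28 mm, lies front left; loose, to be left alone. Origin: centre of its underside
- hairtie_violet: brown card with a violet-flowered hair tie, 158x90x16 mm, lies between the two switch boxes; loose, to be left alone. Origin: centre of its underside
- case_pink: pink crochet glasses sleeve, 206x78x23 mm, lies crosswise behind the boxes; loose, to be left alone. Origin: centre of its underside
- case_aqua: aqua-blue crochet glasses sleeve, 203x80x22 mm, lies crosswise behind the boxes; loose, to be left alone. Origin: centre of its underside
- case_sage: pink and green striped crochet glasses sleeve, 208x91x25 mm, lies at the right; loose, to be left alone. Origin: centre of its underside

How it is judged:
On the way, in this order (a step that is already met when the one before it is completed fails the run):
1. the shut teal lid is pressed in past flush (value of joint teal_lid below -0.025 rad and value of joint teal_switch below 0.2 rad).
2. the teal lid has popped open (beyond 1.5 rad) with the switch still off (value of joint teal_lid above 1.5 rad and value of joint teal_switch below 0.2 rad), for 0.2 s.
3. the green end of the rocker is fully down while the teal lid is open (value of joint teal_switch above 0.26 rad and value of joint teal_lid above 0.8 rad), for 0.1 s.
4. the teal lid is pushed down and pressed in past flush (value of joint teal_lid below -0.025 rad).
At the end, for the whole second after the job is handed in: the teal lid is shut and stays latched by itself (within 0.03 rad of 0), its rocker is on (above 0.26 rad), the mustard lid is shut and its rocker off (both below 0.05 rad), and the loose goods lie within 30 mm of where they were (value of joint teal_lid between -0.03 and 0.03 rad and value of joint teal_switch above 0.26 rad and value of joint each of mustard_lid, mustard_switch below 0.05 rad and velocity of joint teal_lid below 0.05 rad/s and distance of each of coasters_sun, coasters_plum, hairtie_violet, case_pink, case_aqua, case_sage from where it was at the start of the episode below 0.03 m); the robot touches nothing.
It fails at once if the mustard lid comes open (value of joint mustard_lid above 0.15 rad).
It fails at once if a loose thing is pushed 30 mm or more away (distance of any of coasters_sun, coasters_plum, hairtie_violet, case_pink, case_aqua, case_sage from where it was at the start of the episode above 0.03 m).
It fails at once if a loose thing is lifted 20 mm or more (height (world z) of any of coasters_sun, coasters_plum, hairtie_violet, case_pink, case_aqua, case_sage above 0.02 m).
It also fails if it takes over 58 s, if anything falls off the work surface, if the arm or the gripper's body presses on something with over 40 N, if the wrist force passes 120 N, or if a joint passes its speed limit or range.

## Working session

There is one attempt and no reset: what is moved stays moved. The work goes in short steps, Python scripts to look and compute and a shell command to move; the robot and the scene stay as the last step left them, time stands still between calls to the robot, and variables do not carry over. Pictures are saved under pics/ and viewed, at most 10 in all, crops included, and the job is handed in when it is done.

```bash
mkdir -p pics
cat > h.py <<'E'
import numpy as np,cv2
from workcell import sensors,imaging
def cam(n,png=None):
    c=imaging.read_camera(n)
    if png: cv2.imwrite('pics/'+png,c['color'])
    return c
def world(c,u,v,w=2):
    u0,v0=int(round(u)),int(round(v))
    p=c['z_map'][v0-w:v0+w+1,u0-w:u0+w+1]; d=np.median(p[p>0])
    K=np.array([[c['fx'],0,c['cx']],[0,c['fy'],c['cy']],[0,0,1]])
    xy=cv2.undistortPoints(np.array([[[u,v]]],float),K,np.array([c['k1'],0,0,0,0.]))[0,0]
    R=np.array(c['rotation'])
    return np.array(c['xyz'])+R@(np.array([xy[0],xy[1],1])*d)
E
python3 - <<'E'
from h import *
import pickle
c=cam('scene','a.png');pickle.dump(c,open('a.pkl','wb'))
s=sensors.get_state();print(s['clock'],s['tcp_pos'],s['orientation'],s['wrist_force'],np.array(c['rotation']).shape,c['xyz'])
E
```

```text
0.05 [5.74485543e-01 5.38315266e-05 2.30401308e-01] [-7.40964154e-04  7.07104107e-01  7.07108843e-01 -5.62764941e-04] [-0.52897981 -0.72068887 -0.31243691] (4,) [-0.26876728 -0.57449368  0.89457227]
```

View pics/a.png

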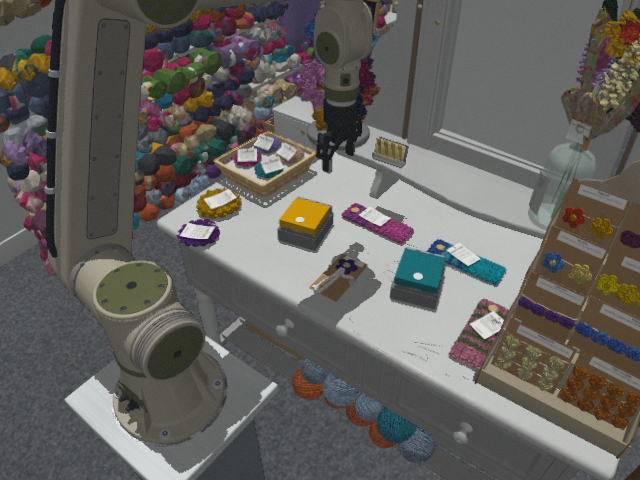

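The scene picture shows the teal box on the right, with its lid around (420,268) and the white mark at (418,276). The mustard box is at (306,215), and the aqua sleeve lies behind the teal box at about (468,260).

```bash
sed -i 's/^def world/from scipy.spatial.transform import Rotation as Ro\ndef world/; s/R=np.array(c\[.rotation.\])/q=c["rotation"];R=Ro.from_quat([q[1],q[2],q[3],q[0]]).as_matrix()/' h.py
python3 - <<'E'
from h import *
import pickle
c=pickle.load(open('a.pkl','rb'))
h=cv2.cvtColor(c['color'],cv2.COLOR_BGR2HSV)
m=cv2.inRange(h,(82,120,50),(98,255,255));
print('mark',world(c,418,276,1))
P=[]
for v in range(240,300):
  for u in range(385,450):
    if m[v,u] and c['z_map'][v,u]>0:
      p=world(c,u,v,0)
      if .06<p[2]<.08:P.append(p)
P=np.array(P);print(len(P),P.mean(0),P[:,2].std())
r=cv2.minAreaRect((P[:,:2]*1000).astype(np.float32));print(r,cv2.boxPoints(r))
for u,v in [(468,260),(440,250),(500,270),(480,330),(465,355),(345,268),(325,285),(365,250)]:print(u,v,world(c,u,v))
w=cam('wrist','w.png');s=cam('side','s.png')
E
```

```text
mark [ 0.52687798 -0.26445391  0.06949784]
1349 [ 0.55320748 -0.2564997   0.06833687] 0.00221493229039544
((556.9125366210938, -255.27919006347656), (110.27545928955078, 98.66022491455078), 16.662118911743164) [[ 489.94562 -223.82983]
 [ 518.2342  -318.34753]
 [ 623.87946 -286.72855]
 [ 595.5909  -192.21085]]
468 260 [ 0.69997973 -0.32145584  0.02103758]
440 250 [ 0.69536339 -0.24522226  0.01690968]
500 270 [ 0.72185689 -0.40127197  0.015048  ]
480 330 [ 0.50775886 -0.43871223  0.02068715]
465 355 [ 0.43110506 -0.43936123  0.01451337]
345 268 [ 0.50088448 -0.08272955  0.00937115]
325 285 [ 0.42516323 -0.07716464  0.0085253 ]
365 250 [ 5.95557125e-01 -8.08794994e-02 -2.65831195e-04]
```

View pics/s.png

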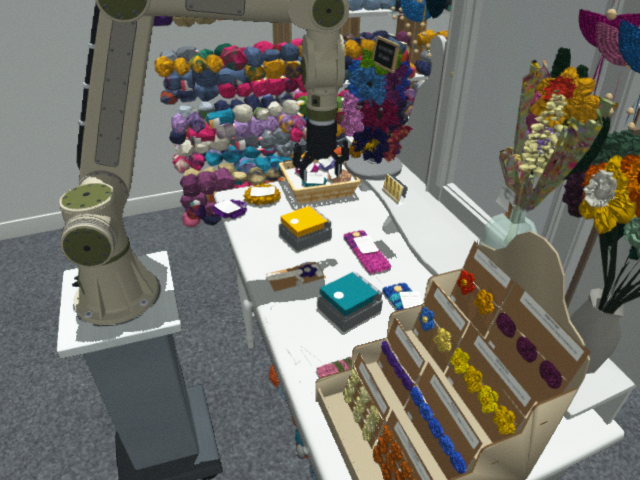

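```bash
python3 -m handwheel '[[-40,-48,0,-0.14,0],[-90,-48,30,-0.291,0],[-140,-48,60,-0.291,0],[-190,-48,90,-0.291,0],[-235,-48,100,-0.291,0],[-265,-48,110,-0.291,0],[-265,-48,110,-0.291,0],[-265,-48,110,-0.291,0]]' 30
python3 - <<'E'
from h import *
c=cam('wrist','w2.png')
s=sensors.get_state();print(s['tcp_pos'],s['orientation'],s['wrist_force'],s['finger_gap'])
E
```

```text
clock: 0.95
tcp_pos: [0.5261, -0.2664, 0.1199]
orientation: [-0.001, 0.598, 0.801, 0.0]
wrist_force: [-0.1, 0.0, 0.3]
finger_gap: -0.0004
grip_force: 0.0
[ 0.5264315  -0.26498912  0.12069995] [-9.41289603e-04  5.97737670e-01  8.01691174e-01  2.32169238e-04] [-0.14392366  0.82017818  1.02665872] 0.0002019315859644761
```

View pics/w2.png

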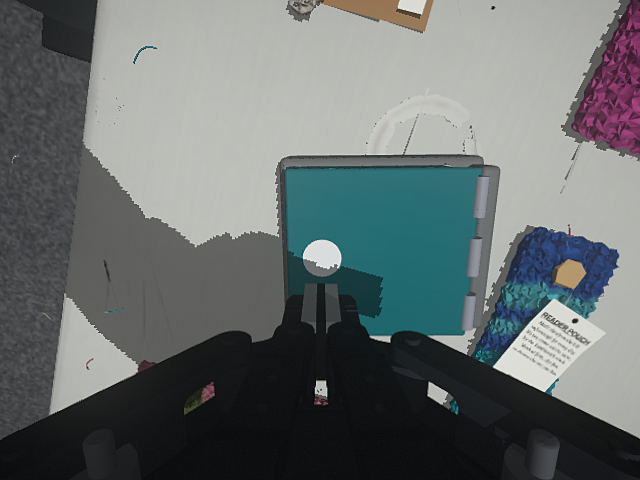

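The wrist view shows the tool square to the lid. The mark is at (322,258), directly in line with the fingers at column 320.

```bash
python3 -m handwheel '[[0,0,25,0,0],[0,0,45,0,0],[0,0,50,0,0],[0,0,54,0,0],[0,0,57,0,0],[0,0,58,0,0],[0,0,58,0,0]]'
```

```text
clock: 1.7
tcp_pos: [0.5278, -0.2649, 0.0643]
orientation: [0.001, 0.597, 0.802, 0.0]
wrist_force: [0.4, 1.2, 2.3]
finger_gap: -0.0002
grip_force: 0.9
```

```bash
python3 -m handwheel '[[0,0,2,0,0],[0,0,3,0,0],[0,0,4,0,0],[0,0,4,0,0]]'
```

```text
clock: 2.1
tcp_pos: [0.5281, -0.2651, 0.0633]
orientation: [0.002, 0.597, 0.802, 0.001]
wrist_force: [-5.1, 6.1, 22.6]
finger_gap: 0.0
grip_force: 11.5
```

Firm at the stop, so I'll release upward.

```bash
python3 -m handwheel '[[0,0,-40,0,0],[0,0,-90,0,0],[0,0,-140,0,0],[0,0,-150,0,0],[0,0,-150,0,0],[0,0,-150,0,0],[0,0,-150,0,0],[0,0,-150,0,0]]'
python3 -m handwheel '[[0,0,0,0,0],[0,0,0,0,0],[0,0,0,0,0],[0,0,0,0,0],[0,0,0,0,0],[0,0,0,0,0],[0,0,0,0,0],[0,0,0,0,0]]'
python3 - <<'E'
from h import *
c=cam('wrist','w3.png');s=cam('scene')
cv2.imwrite('pics/s3.png',cv2.resize(s['color'][180:340,340:540],(800,640))[:600])
E
```

```text
clock: 2.9
tcp_pos: [0.5261, -0.2645, 0.2071]
orientation: [-0.002, 0.597, 0.802, -0.0]
wrist_force: [0.1, 0.9, -0.0]
finger_gap: 0.0
grip_force: 0.0
clock: 3.7
tcp_pos: [0.5271, -0.265, 0.2094]
orientation: [0.0, 0.597, 0.802, 0.0]
wrist_force: [0.1, 0.3, 0.2]
finger_gap: -0.0003
grip_force: 0.0
```

View pics/w3.png

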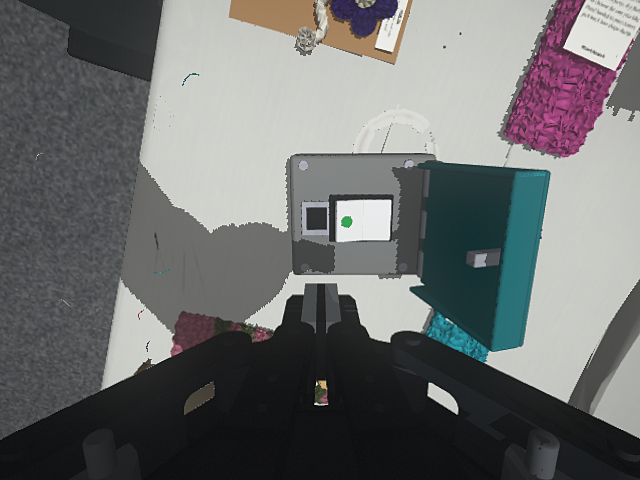

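View pics/s3.png

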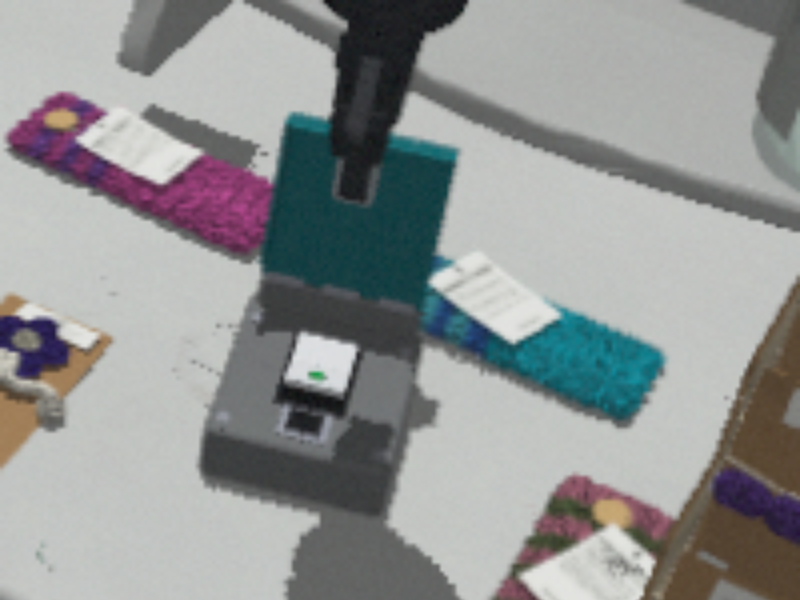

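The lid is open. The wrist view puts the green dot at (347,222) and the rocker from x 335 to 392. The scene crop also shows the lid leaning back.

Run:
```python
from h import *
c=cam('wrist');s=sensors.get_state();q=s['orientation'];R=Ro.from_quat([q[1],q[2],q[3],q[0]]).as_matrix()
for u,v in [(347,222),(385,222),(340,222),(316,218),(536,180),(517,340)]:
  p=world(c,u,v,1);print(u,v,p,R.T@(p-s['tcp_pos'])*1000)
```

```text
347 222 [ 0.54757919 -0.25586643  0.05494045] [  2.85776045  22.29681806 154.37406705]
385 222 [ 0.57928492 -0.24720954  0.05113869] [  2.05478349  55.15309085 158.17785079]
340 222 [ 0.54178798 -0.25738424  0.0559227 ] [  3.06517189  16.31366121 153.39145422]
316 218 [ 0.5220722  -0.26282481  0.04120487] [  3.50973244  -4.13508171 168.10802081]
536 180 [ 0.61568027 -0.1874255   0.17024474] [ 48.88268084 107.17719589  39.07435112]
517 340 [ 0.64517889 -0.27223912  0.16941367] [-40.82852334 111.10368874  39.90689553]
```

```bash
python3 -m handwheel '[[2,17,40,0,0],[2,17,85,0,0],[2,17,125,0,0],[2,17,145,0,0],[2,17,153,0,0],[2,17,157,0,0],[2,17,159,0,0],[2,17,159,0,0]]'
```

```text
clock: 4.65
tcp_pos: [0.5438, -0.2588, 0.0516]
orientation: [0.001, 0.597, 0.802, 0.0]
wrist_force: [0.0, -0.9, -0.3]
finger_gap: -0.0001
grip_force: 0.0
```

```bash
python3 -m handwheel '[[0,0,1,0,0],[0,0,2,0,0],[0,0,2,0,0]]'; python3 -m handwheel '[[0,0,1,0,0],[0,0,2,0,0],[0,0,2,0,0]]'
```

```text
clock: 4.95
tcp_pos: [0.544, -0.259, 0.051]
orientation: [0.002, 0.597, 0.802, 0.0]
wrist_force: [-2.7, 2.1, 10.0]
finger_gap: 0.0003
grip_force: 5.0
clock: 5.25
tcp_pos: [0.5441, -0.259, 0.0508]
orientation: [0.003, 0.597, 0.802, 0.0]
wrist_force: [-5.5, 2.9, 21.3]
finger_gap: 0.0001
grip_force: 10.7
```

```bash
python3 -m handwheel '[[-2,0,-45,0,0],[-2,0,-95,0,0],[-2,-17,-145,0,0],[-2,-17,-170,0,0],[-2,-17,-170,0,0],[-2,-17,-170,0,0]]'
python3 - <<'E'
from h import *
c=cam('wrist','w4.png')
for u in (338,346,355,370,385): print(u,world(c,u,222,1))
print(sensors.get_state()['tcp_pos'])
E
```

```text
clock: 5.85
tcp_pos: [0.5278, -0.2655, 0.2177]
orientation: [0.002, 0.597, 0.802, 0.0]
wrist_force: [-1.1, -0.0, -0.5]
finger_gap: 0.0
grip_force: 0.0
338 [ 0.54293126 -0.2613851   0.04987958]
346 [ 0.54960677 -0.25919886  0.0507076 ]
355 [ 0.55731711 -0.25702897  0.05009643]
370 [ 0.56932309 -0.25263676  0.05362764]
385 [ 0.58121794 -0.24845368  0.05638778]
[ 0.52709597 -0.26496361  0.21617024]
```

View pics/w4.png

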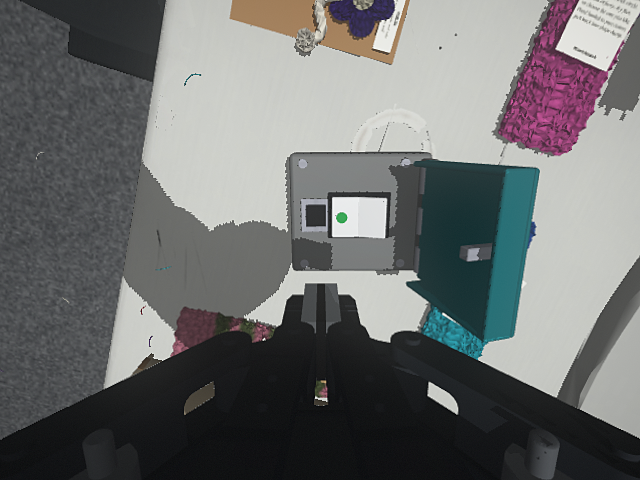

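The wrist view confirms the rocker is on: the front half is level at z 0.050 and the rear is raised. The dot is at (342,217). Next I'll go over and behind the lid.

```bash
python3 -m handwheel '[[2,40,-10,0,0],[2,90,-10,0,0],[2,140,-10,0,0],[2,155,-10,0,0],[2,155,10,0,0],[2,155,50,0,0],[2,155,75,0,0],[2,155,75,0,0]]'; python3 -m handwheel '[[0,-10,0,0,0],[0,-25,0,0,0],[0,-40,0,0,0],[0,-55,0,0,0],[0,-55,0,0,0]]'
```

```text
clock: 6.7
tcp_pos: [0.6714, -0.2167, 0.1339]
orientation: [-0.006, 0.597, 0.802, -0.001]
wrist_force: [-0.7, -0.1, -1.1]
finger_gap: -0.0005
grip_force: 0.0
clock: 7.2
tcp_pos: [0.6217, -0.2356, 0.1441]
orientation: [0.002, 0.598, 0.802, 0.0]
wrist_force: [0.6, 0.6, 1.0]
finger_gap: 0.0002
grip_force: 0.3
```

```bash
python3 -m handwheel '[[0,-10,1,0,0],[0,-20,2,0,0],[0,-30,5,0,0],[0,-39,8,0,0],[0,-48,12,0,0],[0,-58,17,0,0],[0,-58,17,0,0]]'
python3 - <<'E'
from h import *
s=cam('scene')
cv2.imwrite('pics/s5.png',cv2.resize(s['color'][180:330,340:540],(800,600)))
E
```

```text
clock: 7.9
tcp_pos: [0.5646, -0.2509, 0.1231]
orientation: [-0.001, 0.598, 0.802, -0.0]
wrist_force: [0.3, 0.2, 1.1]
finger_gap: -0.0
grip_force: 0.5
```

View pics/s5.png

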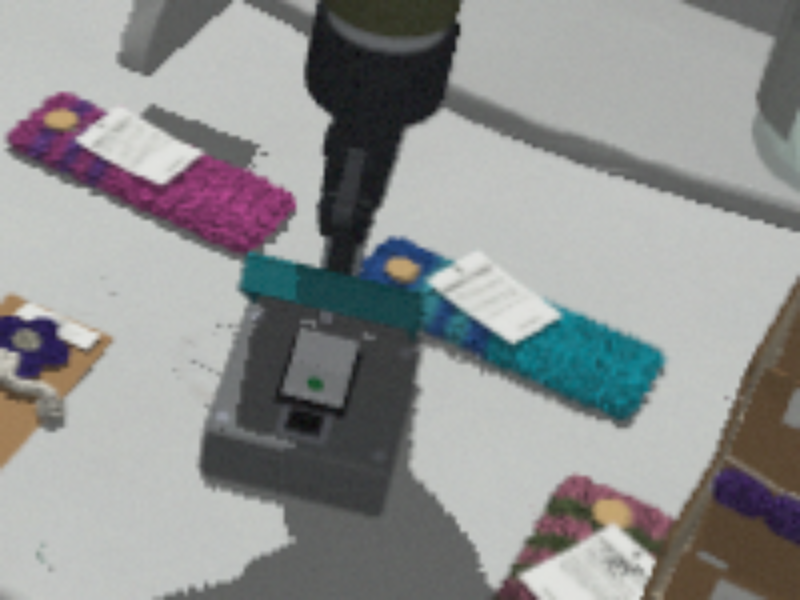

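The crop shows the finger behind the lid, which is about 45° open with the mark side coming over. Carrying on down.

```bash
python3 -m handwheel '[[0,-8,5,0,0],[0,-16,12,0,0],[0,-23,21,0,0],[0,-29,31,0,0],[0,-35,40,0,0],[0,-41,48,0,0],[0,-41,51,0,0],[0,-41,51,0,0]]'
```

```text
clock: 8.75
tcp_pos: [0.5262, -0.2627, 0.0724]
orientation: [-0.001, 0.597, 0.802, -0.0]
wrist_force: [-1.0, -0.2, 1.9]
finger_gap: -0.0
grip_force: 0.6
```

```bash
python3 -m handwheel '[[0,0,3,0,0],[0,0,6,0,0],[0,0,9,0,0],[0,0,10,0,0],[0,0,10,0,0]]'; python3 -m handwheel '[[0,0,1,0,0],[0,0,2,0,0],[0,0,2,0,0]]'
```

```text
clock: 9.25
tcp_pos: [0.5275, -0.2629, 0.0638]
orientation: [0.0, 0.597, 0.802, -0.0]
wrist_force: [-2.0, -0.0, 4.5]
finger_gap: -0.0003
grip_force: 2.3
clock: 9.55
tcp_pos: [0.5277, -0.263, 0.0635]
orientation: [0.001, 0.597, 0.802, -0.0]
wrist_force: [-4.7, 2.1, 16.0]
finger_gap: -0.0005
grip_force: 7.7
```

Pressed to the stop, so I'll release and check.

```bash
python3 -m handwheel '[[0,0,-30,0,0],[0,0,-80,0,0],[0,0,-130,0,0],[0,0,-150,0,0],[0,0,-150,0,0],[0,0,-150,0,0],[0,0,-150,0,0],[0,0,-150,0,0]]'; python3 -m handwheel '[[0,0,0,0,0],[0,0,0,0,0],[0,0,0,0,0],[0,0,0,0,0],[0,0,0,0,0],[0,0,0,0,0],[0,0,0,0,0],[0,0,0,0,0]]'
python3 - <<'E'
from h import *
c=cam('wrist','w6.png')
for u,v in [(323,225),(370,225),(400,190)]: print(world(c,u,v))
E
```

```text
clock: 10.35
tcp_pos: [0.5266, -0.2622, 0.2093]
orientation: [-0.002, 0.597, 0.802, -0.0]
wrist_force: [-0.2, -0.0, 0.6]
finger_gap: 0.0002
grip_force: 0.0
clock: 11.15
tcp_pos: [0.5274, -0.2628, 0.2114]
orientation: [0.0, 0.597, 0.802, 0.0]
wrist_force: [-0.6, 0.6, -0.1]
finger_gap: 0.0
grip_force: 0.0
[ 0.52842911 -0.25952644  0.06867527]
[ 0.56516916 -0.24855093  0.06847269]
[ 0.5787676  -0.21477844  0.06853238]
```

View pics/w6.png

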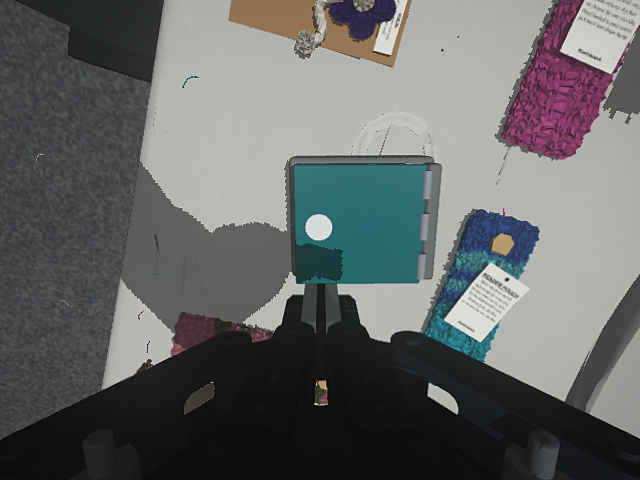

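The lid is shut flat at z 0.0685, mark at (319,227), and it's still latched 1.5 s after release. The goods are undisturbed.

```bash
python3 -c "
from workcell import workorder
print(workorder.hand_in())"
```

```text
the job is handed in; nothing more can be done
None
```

I opened the teal box, pushed its rocker to on, shut and latched the lid again, and handed the job in at about 11 s; no verdict came back, but the last pictures showed the lid flat and the nearby goods undisturbed.

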